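Push the last glass flask into the packed caddy row

TASK

Take the flat glass flask that stands alone on the trolley shelf and push it down, upright, into the narrow gap in the caddy's row, easing the two flasks beside the gap apart with it, until it stands fully home and level with them. It is glass: feel your way in gently, give way to whichever side will not budge, never force it and do not topple its neighbours. Let go of it, and leave the other things on the shelf alone.

Things in the scene. Friction and masses are not known exactly. Their poses are not given: they have to be found in the camera images.
- flask_mid (a point): The flask to put away: flat glass miniature, upright and alone on the shelf; 58 mm wide (its x), 32 thick (y), 116 tall, 0.18 to 0.26 kg. Flat sides up to 84 mm, then shoulders sloping in to the 16 mm round steel cap (103 to 116 mm); foot edges rounded 4 mm. Point: its centre, 58 mm above the foot. Pinch it across the 58 mm, high on its narrow sides, or by the cap. Glass: press it on the floor with under 20 N.
- left_mid (a point): Flask at the caddy's +y side of the gap, loose, just like the one to put away and set square in the row, 32 mm thickness along the row. Point: its centre, 58 mm above its foot. When pushed high up it first leans back, and stands up again as the new one goes down. The clear gap is about 17 mm, so 15 mm must be won by pushing; all in all 3 mm are to spare. Glass: it may be pushed with at most 15 N.
- right_mid (a point): The same kind of flask, loose, at the -y side of the gap. Point: its centre, 58 mm above its foot. Behind one of the two flasks the row is solid (1 to 2 mm of play) against the caddy's end; behind the other lie about 16 mm of slack. Which one gives is not measured: it must be felt (or seen). Glass: pushed with at most 15 N.
- caddy: Beech caddy fixed to the shelf; trough 62 mm wide inside (its x), 148 mm long inside (its y, along the row). Origin under its centre at shelf height; inner floor 6 mm up; long sides 8 mm thick, 46 mm high; end boards 8 mm thick, 97 mm high. Behind each of the two flasks at the gap stands one more loose item: a third such flask, and a slim tin 17 mm thick, 104 mm tall.
- shaker_mid (a point): Matte gold cocktail shaker, 86 mm across, 221 mm tall, standing; its centre. Leave alone.
- mill_a_mid (a point): Squat black pepper mill, 60 mm across, 100 mm tall; point 44 mm up. Leave alone.
- mill_b_mid (a point): The other pepper mill, the same; point 44 mm up. Leave alone.
- corkscrew: Red plastic T-handle corkscrew lying flat, handle 104 mm along its y, worm 104 mm along +x, 21 mm high; origin at the handle's underside. Leave alone.
- stopper: Stainless wine stopper standing on its head, 38 mm across, 70 mm tall; origin under its centre. Leave alone.
- jar: Small jar with a steel lid, 60 mm across, 85 mm tall; origin under its centre. Leave alone.
There are look-alikes about, which are no part of the job. Leave any purple or turquoise look-alike of the part that bears right_mid alone.

How it is judged:
By the outcome, as a careful person would: the job done as asked, in the order asked, and still so for the second after the job is handed in, with the robot touching nothing.
It also fails if it takes over 72 s, if anything falls off the work surface, if the arm or the gripper's body presses on something with over 40 N, if the wrist force passes 120 N, or if a joint passes its speed limit or range.

ROBOT

A 7-joint arm with a two-finger parallel gripper is mounted at the origin on the work surface. World frame = base frame: x ahead of the robot, y to its left, z up, the work surface at z = 0. Lengths are in m, angles in rad, forces in N, time in s.
With the tool pointing down it reaches from about 0.35 to 0.9 m from the base axis. Payload 7.2 kg.
Tool frame: the origin (TCP) lies midway between the tips of the shut fingers; the grasp point (between the pads) lies 19 mm behind it; z points along the fingers, y is the line along which they close (so a half turn about z gives the same grasp; the last joint's range is limited). The gripper opens to 88 mm and grips with 3 to 60 N. Pads are 20 mm wide; open, the fingers measure 115 mm over their backs; the gripper's body (75 mm by 178 mm) begins 61 mm behind the grasp point.
Start: joints at [1.167, 0.411, -0.013, 1.596, 0.006, 1.134, -0.082], TCP at [0.206, -0.59, 0.223] pointing down, gripper open.
Joint ranges: [-2.95, 2.95], [-0.29, 1.99], [-1.47, 1.44], [0.14, 2.54], [-1.03, 4.17], [0.13, 1.85], [-2.86, 2.86]. Speed limits (rad/s): [2.39, 2.39, 3.01, 3.01, 3.14, 3.14, 3.14].

INTERFACE

Orientations are given as a unit quaternion [x, y, z, w].
In Python, from bench import robot gives the robot as it stands.
- The arm moves only by the tool carry_out, never from a script. Its argument "increments" is text: rows parted by semicolons, each of 7 numbers parted by spaces: the finger opening in mm, from 0 to 87.8, then the shift along the tool's x, y, z in mm, then the turn, a rotation vector about the tool's x, y, z in degrees. A call has 1 to 10 rows; each row shifts and turns the commanded pose from where the row before left it, along the tool's axes as they then stand; what a row does not reach is not made up. A row lasts 1/8 s, in which the tool goes at most 62.5 mm and 10.7 degrees, less where a joint would pass 70% of its speed; a pose out of reach is approached as far as the arm can. A call with a gripper value outside its range is refused whole. The fingers move at their own pace and stop on an object; "squeeze" is the grip in N (left out, the last holds). Time passes only in rows, so rows that do not move let the fingers close. It gives the time, the measured TCP pose, the force, the opening and the grip force at its end, in the units of the state.
- robot.sense(): the state, without advancing time (a new reading comes with each control period).
- robot.read_camera(name): name is "side" or "top"; returns a dict with "frame" (480x640x3 uint8, blue, green, red), "K" (3x3 intrinsics, pixels), "k1" (the pictures are not rectified: a ray, as slopes to the right and down, at radius r is drawn at 1 + k1 r^2 times it, then the intrinsics apply), "extrinsics" (4x4, takes a point from camera to world coordinates). Camera axes: x right, y up, looking along -z (the intrinsics and any distortion apply to the point x, -y, -z); pixel columns grow to the right and rows downward; lengths in m; the calibration is good to about 2 mm. A picture is of the moment at which its call begins. There is no depth.
- robot.close_job(): hands the job in; it is judged then, once.
The state is a dict: "clock": time; "joint_pos": joint angles; "joint_velocities": joint speeds; "tau": joint torques, N m; "ee_pos": TCP position; "eef_rot": TCP orientation; "force": force on the tool from outside, world axes, zero at the start; "ft_torque": the same for the moment, N m; "grip_width": opening from 0.0 (shut) to 1.0 (fully open); "gripper_force": force on a finger pad.
Only numpy, scipy, OpenCV 4.12 (cv2) and the standard library are available. Lean on these libraries where they do the work, as an engineer would, in place of code of your own. Each camera call takes 0.05 s, during which the arm holds its last target. There are 200 camera calls.

## Working session

There is one attempt and no reset: what is moved stays moved. The work goes in short steps, Python scripts to look and compute and a tool call to move; the robot and the scene stay as the last step left them, time stands still between calls to the robot, and variables do not carry over. Pictures are saved under pics/ and viewed, at most 10 in all, crops included, and the job is handed in when it is done.

Besides the shell and the picture viewer there is one more tool, called after ">>>" as name(argument=value, ...) on one line, values as JSON. carry_out: Moves the arm, as the interface text tells. Its arguments: {"type":"object","properties":{"increments":{"type":"string"},"squeeze":{"type":"number"}},"required":["increments"]}

```bash
mkdir -p pics && cat > h.py <<'E'
import numpy as np, cv2
from bench import robot
def grab(n):
    c=robot.read_camera(n); np.savez(f'/tmp/{n}.npz',**{k:np.array(v) for k,v in c.items()}); return c
def load(n): return dict(np.load(f'/tmp/{n}.npz'))
def ray(c,u,v):
    K=c['K'];k=float(c['k1']); d=np.array([(u-K[0,2])/K[0,0],(v-K[1,2])/K[1,1]]); s=d.copy()
    for _ in range(30): s=d/(1+k*(s@s))
    E=c['extrinsics']; return E[:3,3],E[:3,:3]@np.array([s[0],-s[1],-1.])
def atz(c,u,v,z):
    o,d=ray(c,u,v); return o+d*(z-o[2])/d[2]
def tri(c1,p1,c2,p2):
    o1,d1=ray(c1,*p1);o2,d2=ray(c2,*p2)
    t=np.linalg.lstsq(np.c_[d1,-d2],o2-o1,rcond=None)[0]
    a=o1+t[0]*d1;b=o2+t[1]*d2; return (a+b)/2,np.linalg.norm(a-b)
def proj(c,P):
    E=c['extrinsics'];q=E[:3,:3].T@(np.array(P)-E[:3,3]);s=np.array([q[0],-q[1]])/-q[2]
    s=s*(1+float(c['k1'])*(s@s));K=c['K'];return K[0,0]*s[0]+K[0,2],K[1,1]*s[1]+K[1,2]
E
python3 - <<'E'
from h import *
for n in('side','top'):
    c=grab(n); cv2.imwrite(f'pics/{n}0.png',c['frame']); print(n,c['K'],c['k1'],c['extrinsics'].round(3))
print(robot.sense())
E
```

```text
side [[525.89736549   0.         312.76041994]
 [  0.         525.89736549 248.51685632]
 [  0.           0.           1.        ]] -0.034200292282742545 [[-0.896  0.232 -0.379  0.144]
 [-0.444 -0.424  0.789  0.836]
 [ 0.023  0.875  0.483  0.588]
 [ 0.     0.     0.     1.   ]]
top [[488.48906065   0.         316.25469779]
 [  0.         488.48906065 242.20210706]
 [  0.           0.           1.        ]] 0.04195501045432267 [[ 0.015  0.989 -0.147  0.403]
 [-1.     0.012 -0.019 -0.013]
 [-0.017  0.147  0.989  1.124]
 [ 0.     0.     0.     1.   ]]
{'clock': 0.1, 'joint_pos': array([ 1.16680425,  0.41183126, -0.01273403,  1.5969463 ,  0.00561343,
        1.13432269, -0.08219579]), 'joint_velocities': array([ 0.00140085, -0.00218509,  0.00039615, -0.00230991,  0.00066445,
       -0.00010578,  0.00126705]), 'tau': array([ 3.29664421e-03, -5.89103222e+01,  6.44073822e-01, -2.91713530e+01,
       -5.37823804e-02,  1.44498624e-02,  5.58054296e-05]), 'ee_pos': array([ 0.20576792, -0.5896688 ,  0.22189175]), 'eef_rot': array([ 9.85933742e-01,  1.67135023e-01, -1.75601959e-04, -7.14661591e-04]), 'force': array([-0.33555407,  0.15895868, -0.40651231]), 'ft_torque': array([-0.04105495, -0.00952889,  0.0086024 ]), 'gripper_force': 0.0, 'grip_width': 0.9989474016385069}
```

View pics/side0.png

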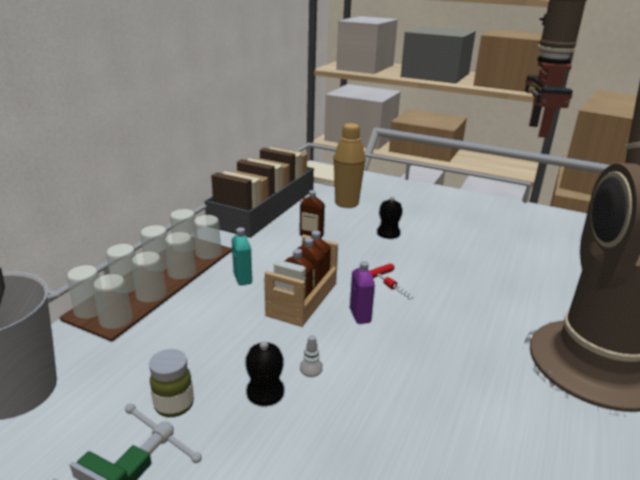

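View pics/top0.png

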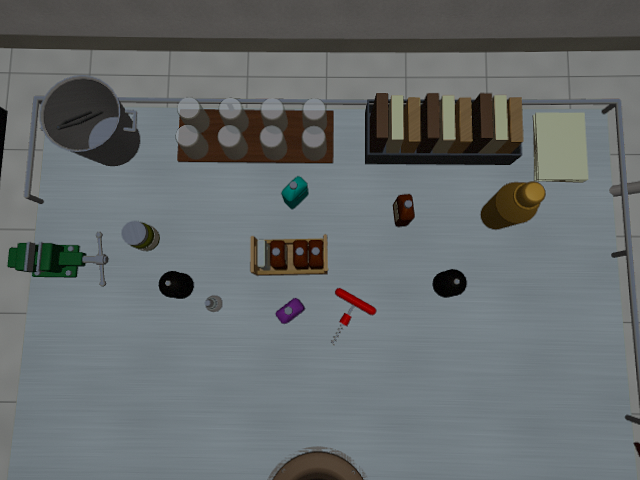

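Candidates for the flask to put away: brown flask at top (403,209)/side (312,215); purple at top (290,311); turquoise at top (294,192). The brown one fits, because it matches the caddy's flasks and the purple and turquoise ones are the named look-alikes. I'll enlarge crops to confirm.

```bash
python3 - <<'E'
from h import *
t=load('top')['frame'];s=load('side')['frame']
r=lambda im,f:cv2.resize(im,None,fx=f,fy=f,interpolation=cv2.INTER_CUBIC)
a=r(t[225:285,240:340],8); cv2.imwrite('pics/tc.png',a)
b=r(s[225:325,260:350],5); b2=r(s[185:245,290:350],6); b3=r(t[190:230,385:425],8)
H=500; pad=lambda i:cv2.copyMakeBorder(i,0,max(0,H-i.shape[0]),0,0,0)
cv2.imwrite('pics/sc.png',np.hstack([pad(b),pad(b3)]))
E
```

```text
(no output)
```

View pics/tc.png

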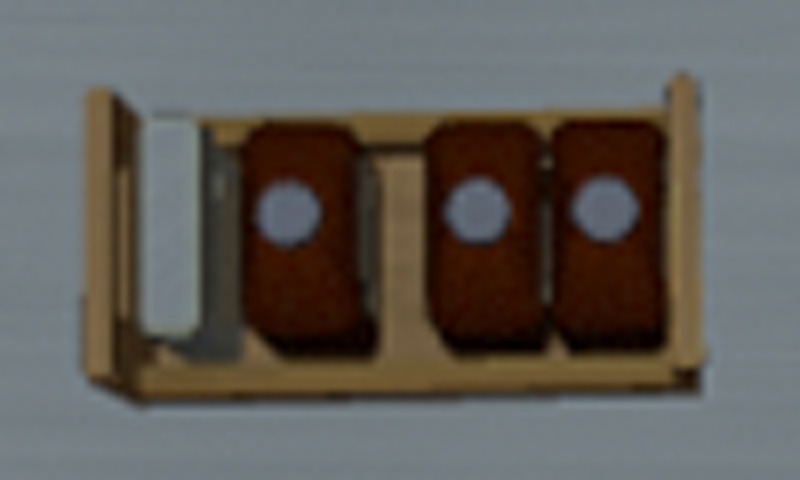

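View pics/sc.png

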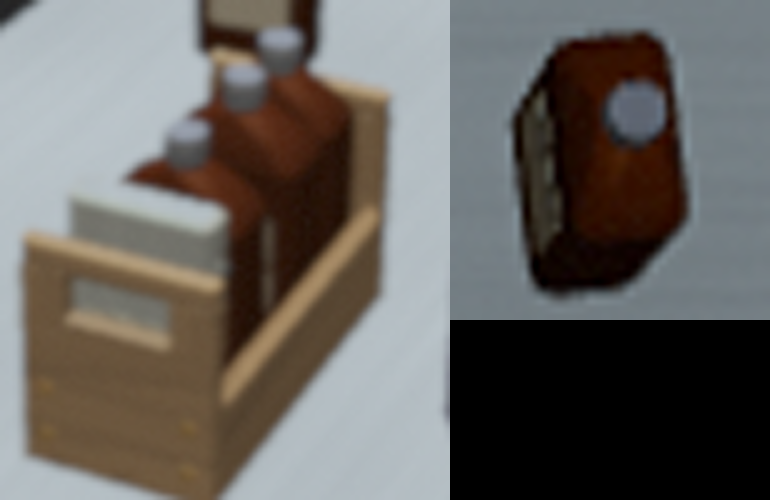

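```bash
cat > fit.py <<'E'
from h import *
from scipy.optimize import minimize
def pts(x,y,a,z0=0):
    L=[]
    for z in(0,.084):
        for sx in(-1,1):
            for sy in(-1,1): L.append((sx*.029,sy*.016,z))
    for z in(.103,.116):
        for t in np.linspace(0,6.28,16): L.append((.008*np.cos(t),.008*np.sin(t),z))
    L=np.array(L);c,s=np.cos(a),np.sin(a)
    return np.c_[x+c*L[:,0]-s*L[:,1],y+s*L[:,0]+c*L[:,1],z0+L[:,2]]
def hullmask(c,P,S=8,roi=None):
    x0,y0,x1,y1=roi
    q=np.array([proj(c,p) for p in P]); q=((q-[x0,y0]+.5)*S-.5).astype(np.float32)
    m=np.zeros(((y1-y0)*S,(x1-x0)*S),np.uint8); cv2.fillConvexPoly(m,cv2.convexHull(q).round().astype(np.int32),1); return m
E
python3 - <<'E'
from fit import *
T=load('top');S=load('side')
f=lambda x,y:(240+(x+.5)/8-.5,225+(y+.5)/8-.5)
for n,p in dict(left=(288,213),right=(477,210),third=(605,208)).items(): print(n,atz(T,*f(*p),.122).round(4))
g=lambda x,y:(260+(x+.5)/5-.5,225+(y+.5)/5-.5)
for n,p in dict(left=(189,126),right=(245,75),third=(281,36)).items(): print(n,'side',atz(S,*g(*p),.122).round(4))
for n,p in dict(TL=(86,88),BL=(84,380),TR=(698,75),BR=(703,368)).items(): print(n,atz(T,*f(*p),.097).round(4))
for n,p in dict(BL_nearL=(25,238),BR=(222,288),farR=(388,95),farL=(213,50)).items(): print('side corner',n,atz(S,*g(*p),.097).round(4))
print('mid cap',atz(T,385+187.5/8-.5,190+112.5/8-.5,.116).round(4))
roi=(385,185,425,235);x0,y0,x1,y1=roi
im=cv2.resize(T['frame'][y0:y1,x0:x1],None,fx=8,fy=8,interpolation=cv2.INTER_CUBIC).astype(float)
bg=np.median(im.reshape(-1,3),0);print(bg, im[10,10])
d=im-np.array(bg); chroma=np.abs((im[...,0]-im[...,2])-(bg[0]-bg[2])) ; m=((chroma>12)).astype(np.uint8)
m=cv2.morphologyEx(m,cv2.MORPH_CLOSE,np.ones((25,25)));  
def cost(v):
    h=hullmask(T,pts(v[0],v[1],v[2]),8,roi); return 1-(h&m).sum()/(h|m).sum()
p0=atz(T,385+187.5/8-.5,190+112.5/8-.5,.116)
best=min((minimize(cost,[p0[0],p0[1],a],method='Nelder-Mead',options=dict(initial_simplex=[[p0[0],p0[1],a],[p0[0]+.005,p0[1],a],[p0[0],p0[1]+.005,a],[p0[0],p0[1],a+.1]])) for a in(-.3,-.1,.1,.3)),key=lambda r:r.fun)
print(best.x,best.fun)
v=best.x; o=im.astype(np.uint8); 
cs,_=cv2.findContours(hullmask(T,pts(*v),8,roi),0,1);cv2.drawContours(o,cs,-1,(0,255,0),1)
cs,_=cv2.findContours(m,0,1);cv2.drawContours(o,cs,-1,(255,0,255),1)
# side overlay
r2=(285,180,345,250);s=cv2.resize(S['frame'][180:250,285:345],None,fx=7,fy=7,interpolation=cv2.INTER_CUBIC)
cs,_=cv2.findContours(hullmask(S,pts(*v),7,r2),0,1);cv2.drawContours(s,cs,-1,(0,255,0),1)
H=max(o.shape[0],s.shape[0]);pad=lambda i:cv2.copyMakeBorder(i,0,H-i.shape[0],0,0,0)
cv2.imwrite('pics/fit.png',np.hstack([pad(o),pad(s)]))
E
```

```text
left [0.5324 0.0912 0.122 ]
right [0.5338 0.0422 0.122 ]
third [0.5347 0.0091 0.122 ]
left side [0.5309 0.0928 0.122 ]
right side [0.5308 0.0476 0.122 ]
third side [0.5331 0.0119 0.122 ]
TL [0.5685 0.1486 0.097 ]
BL [0.4905 0.1464 0.097 ]
TR [ 0.574  -0.0146  0.097 ]
BR [ 0.4958 -0.0168  0.097 ]
side corner BL_nearL [0.5646 0.1535 0.097 ]
side corner BR [0.4879 0.1494 0.097 ]
side corner farR [ 0.4947 -0.0069  0.097 ]
side corner farL [ 0.5727 -0.0078  0.097 ]
mid cap [ 0.6376 -0.1842  0.116 ]
[131. 125. 115.] [134. 128. 118.]
[ 0.63898934 -0.18517999  0.11286324] 0.14384478687407187
```

View pics/fit.png

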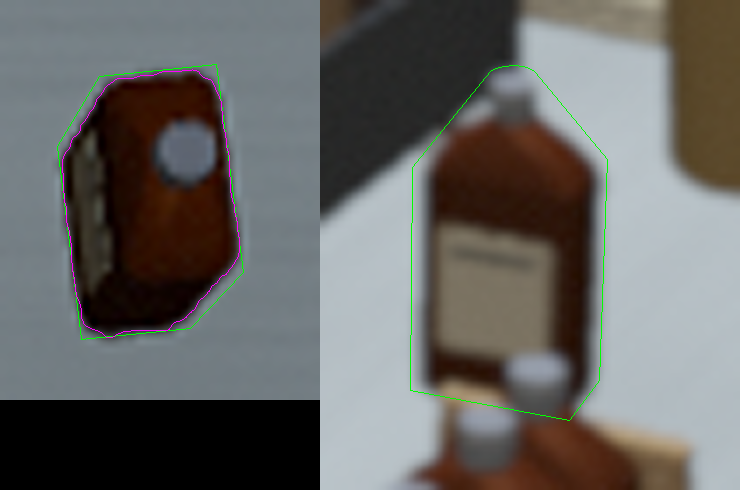

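The picture confirms the brown flask stands alone, with its cap at top (408,204) and the label facing +y. The fit holds to about 2 mm: (0.638, -0.185), yaw about 0.11. In the caddy, the tin has visible slack on both sides at the +y end, so the +y flask should give and the -y side is solid. Next I'll check clearance to the crate and work out the approach.

```bash
cat > rel.py <<'E'
from h import *
from scipy.spatial.transform import Rotation as R
def rel(x,y,z,th):
    s=robot.sense(); r=R.from_quat(s['eef_rot']); 
    tgt=R.from_matrix(np.c_[[np.cos(th),np.sin(th),0],[np.sin(th),-np.cos(th),0],[0,0,-1]])
    d=r.inv().apply(np.array([x,y,z])-s['ee_pos'])*1e3; w=np.degrees((r.inv()*tgt).as_rotvec())
    d2=tgt.inv().apply(np.array([x,y,z])-s['ee_pos'])*1e3
    print('clk',s['clock'],'pos',s['ee_pos'].round(4),'F',s['force'].round(1),'shift now-axes',d.round(1),'turn',w.round(1),'shift target-axes',d2.round(1))
E
python3 - <<'E'
from rel import *
T=load('top');S=load('side')
for p in((375,152),(400,152),(450,152)): print([atz(T,*p,z)[:2].round(3) for z in(.08,.12,.16)])
print('book top near-left tri', tri(T,(374,151),S,(252,178)), 'crate', tri(T,(366,163),S,(245,228)))
print(T['frame'].shape); rel(.638,-.185,.21,np.pi/2+.113)
E
```

```text
[array([ 0.762, -0.119]), array([ 0.748, -0.115]), array([ 0.734, -0.111])]
[array([ 0.762, -0.174]), array([ 0.749, -0.168]), array([ 0.735, -0.162])]
[array([ 0.763, -0.284]), array([ 0.749, -0.273]), array([ 0.735, -0.263])]
book top near-left tri (array([ 0.74562191, -0.10732836,  0.1503576 ]), np.float64(0.01211501207241211)) crate (array([ 0.76282272, -0.10044444,  0.02273404]), np.float64(0.01695353547746962))
(480, 640, 3)
clk 0.1 pos [ 0.2058 -0.5897  0.2219] F [-0.3  0.2 -0.4] shift now-axes [ 541.5 -239.6   12.2] turn [ -0.1  -0.1 -77.2] shift target-axes [353.3 475.1  11.9]
```

>>> carry_out(increments="87.8 0 0 0 0 0 -9.65; 87.8 0 0 0 0 0 -9.65; 87.8 0 0 0 0 0 -9.65; 87.8 0 0 0 0 0 -9.65; 87.8 0 0 0 0 0 -9.65; 87.8 0 0 0 0 0 -9.65; 87.8 0 0 0 0 0 -9.65; 87.8 0 0 0 0 0 -9.65")

```text
clock: 1.1
ee_pos: [0.2058, -0.5898, 0.2221]
eef_rot: [0.664, 0.748, 0.0, -0.0]
force: [0.6, 0.4, -0.8]
grip_width: 1.0
gripper_force: 0.0
```

>>> carry_out(increments="87.8 35 47 0 0 0 0; 87.8 35 47 0 0 0 0; 87.8 35 47 0 0 0 0; 87.8 35 47 0 0 0 0; 87.8 35 47 0 0 0 0; 87.8 35 47 0 0 0 0; 87.8 35 47 0 0 0 0; 87.8 35 47 0 0 0 0; 87.8 35 47 0 0 0 0; 87.8 0 0 0 0 0 0")

```text
clock: 2.35
ee_pos: [0.5938, -0.2236, 0.222]
eef_rot: [0.663, 0.748, 0.001, -0.001]
force: [-0.6, -0.2, -1.2]
grip_width: 1.003
gripper_force: 0.0
```

```bash
python3 - <<'E'
from rel import *
print(robot.sense()['joint_pos'].round(2)); rel(.638,-.185,.21,np.pi/2+.113)
E
```

```text
[ 0.6   0.47 -0.45  1.55  0.21  1.17  0.23]
clk 2.35 pos [ 0.5938 -0.2236  0.222 ] F [-0.6 -0.2 -1.2] shift now-axes [33.  48.5 12.1] turn [ 0.1 -0.2  0.4] shift target-axes [33.4 48.2 12. ]
```

>>> carry_out(increments="87.8 33 48 0 0 0 0; 87.8 0 0 30 0 0 0; 87.8 0 0 50 0 0 0; 87.8 0 0 40 0 0 0; 87.8 0 0 30 0 0 0; 87.8 0 0 12 0 0 0; 87.8 0 0 0 0 0 0")

```text
clock: 3.22
ee_pos: [0.6344, -0.192, 0.0602]
eef_rot: [0.666, 0.746, -0.0, -0.0]
force: [0.8, 0.2, 0.8]
grip_width: 0.999
gripper_force: 0.0
```

```bash
python3 - <<'E'
from rel import *
rel(.638,-.185,.056,np.pi/2+.113)
S=grab('side');T=grab('top')
a=cv2.resize(S['frame'][130:270,250:390],None,fx=4,fy=4,interpolation=2)
cv2.imwrite('pics/g1.png',a)
E
```

```text
clk 3.225 pos [ 0.6344 -0.192   0.0602] F [0.8 0.2 0.8] shift now-axes [6.5 4.4 4.2] turn [-0.1 -0.  -0.1] shift target-axes [6.5 4.4 4.2]
```

View pics/g1.png

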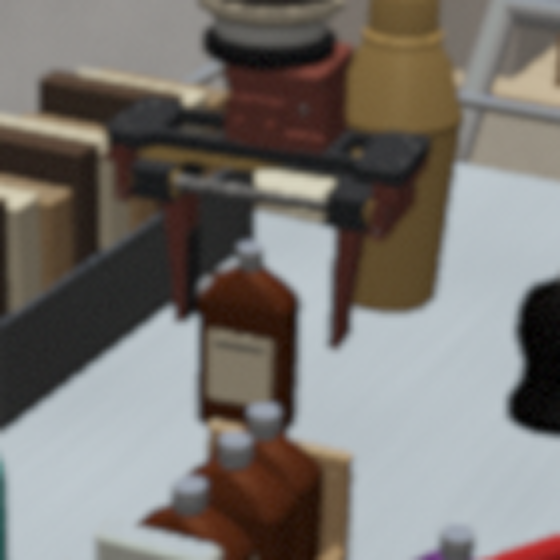

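The fingers straddle the flask, which is centred in x between the tips at crop (183,318) and (337,345). I'll make the last shift and close.

>>> carry_out(increments="87.8 6.5 4.4 4 0 0 0; 87.8 0 0 0 0 0 0; 40 0 0 0 0 0 0; 40 0 0 0 0 0 0; 40 0 0 0 0 0 0; 40 0 0 0 0 0 0; 40 0 0 0 0 0 0", squeeze=20)

```text
clock: 4.2
ee_pos: [0.6386, -0.1846, 0.0567]
eef_rot: [0.666, 0.746, -0.0, 0.0]
force: [0.1, -0.5, -0.6]
grip_width: 0.657
gripper_force: 20.0
```

>>> carry_out(increments="40 0 0 -10 0 0 0; 40 0 0 -40 0 0 0; 40 0 0 -50 0 0 0; 40 0 0 -50 0 0 0; 40 0 0 0 0 0 0; 40 0 0 0 0 0 0", squeeze=30)

```text
clock: 4.95
ee_pos: [0.638, -0.1845, 0.2063]
eef_rot: [0.666, 0.746, -0.0, -0.0]
force: [-0.4, -0.2, -2.7]
grip_width: 0.662
gripper_force: 30.0
```

```bash
python3 - <<'E'
from rel import *
print(robot.sense()['grip_width']); rel(.5318,.074,.207,np.pi/2+.03)
E
```

```text
0.6621599793997835
clk 4.95 pos [ 0.638  -0.1845  0.2063] F [-0.4 -0.2 -2.7] shift now-axes [268.8 -76.6  -0.7] turn [-0.   0.   4.7] shift target-axes [261.6 -98.4  -0.7]
```

Lifted (2.2 N). Now over to the caddy, then the residual correction.

>>> carry_out(increments="40 0 0 0 0 0 4.7; 40 42 -16 0 0 0 0; 40 42 -16 0 0 0 0; 40 42 -16 0 0 0 0; 40 42 -16 0 0 0 0; 40 42 -16 0 0 0 0; 40 42 -16 0 0 0 0; 40 10 -2 0 0 0 0; 40 0 0 0 0 0 0; 40 0 0 0 0 0 0")

```text
clock: 6.2
ee_pos: [0.5329, 0.0727, 0.2059]
eef_rot: [0.697, 0.717, -0.001, -0.0]
force: [0.3, -0.6, -1.4]
grip_width: 0.658
gripper_force: 30.0
```

```bash
python3 - <<'E'
from rel import *
rel(.5318,.074,.207,np.pi/2+.03)
S=grab('side');T=grab('top')
a=cv2.resize(S['frame'][170:320,240:380],None,fx=4,fy=4,interpolation=2)
cv2.imwrite('pics/g2.png',a)
E
```

```text
clk 6.2 pos [0.5329 0.0727 0.2059] F [ 0.3 -0.6 -1.4] shift now-axes [ 1.3 -1.  -1.1] turn [-0.1  0.  -0.1] shift target-axes [ 1.3 -1.  -1.1]
```

View pics/g2.png

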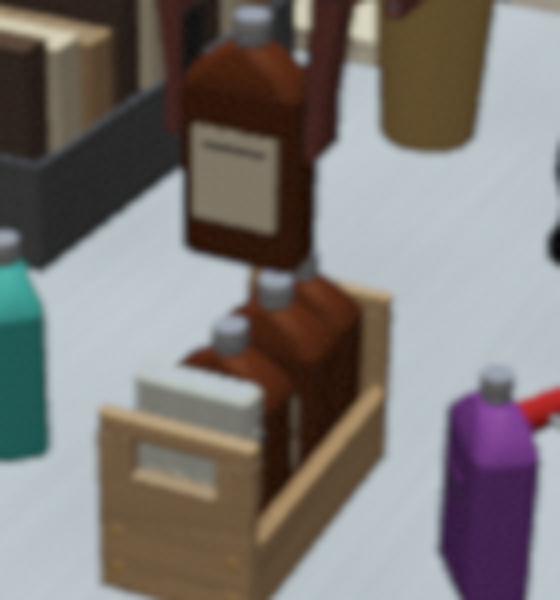

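Held flask hangs upright over the gap: its cap is at crop (254,14), and the row caps are at (232,323), (277,277) and (302,260). I'll check the offset between camera and robot.

```bash
python3 - <<'E'
from rel import *
S=load('side'); g=lambda x,y:(240+(x+.5)/4-.5,170+(y+.5)/4-.5)
h=atz(S,*g(254,14),.2651);print('held',h.round(4),'off',(np.array([.5329,.0727])-h[:2]).round(4))
for p in((232,324),(277,278)): print(atz(S,*g(*p),.122).round(4))
# lower foot corners of held flask z=.149: right-bottom front (305,268), left-bottom front (186,247)
for p in((308,270),(185,246)): print(atz(S,*g(*p),.1492).round(4))
c,s=np.cos(.03),np.sin(.03)
for dx in(-.029,.029): print('exp foot front',.5329+c*dx-s*.016,.0727+s*dx+c*.016)
E
```

```text
held [0.5294 0.0773 0.2651] off [ 0.0035 -0.0046]
[0.5291 0.0954 0.122 ]
[0.5312 0.0456 0.122 ]
[0.4998 0.0782 0.1492]
[0.5596 0.0841 0.1492]
exp foot front 0.5034331210180395 0.08782293103411143
exp foot front 0.5614070229754807 0.08956267004585619
```

>>> carry_out(increments="40 -6 0 0 0 0 0; 40 0 0 10 0 0 0; 40 0 0 12 0 0 0; 40 0 0 0 0 0 0; 40 0 0 0 0 0 0")

```text
clock: 6.92
ee_pos: [0.5328, 0.0686, 0.1845]
eef_rot: [0.696, 0.718, -0.0, -0.0]
force: [0.1, -0.3, -1.3]
grip_width: 0.654
gripper_force: 30.0
```

```bash
python3 -c "
from rel import *
rel(.533,.0665,.119+.0567,np.pi/2+.03)"
```

```text
clk 6.925 pos [0.5328 0.0686 0.1845] F [ 0.1 -0.3 -1.3] shift now-axes [-2.1  0.1  8.8] turn [-0. -0.  0.] shift target-axes [-2.1  0.1  8.8]
```

>>> carry_out(increments="40 -2 0 0 0 0 0; 40 0 0 3 0 0 0; 40 0 0 3 0 0 0; 40 0 0 0 0 0 0")

```text
clock: 7.42
ee_pos: [0.5327, 0.0664, 0.1783]
eef_rot: [0.696, 0.718, -0.0, -0.0]
force: [-0.1, 0.1, -2.1]
grip_width: 0.658
gripper_force: 30.0
```

>>> carry_out(increments="40 0 0 2 0 0 0; 40 0 0 2 0 0 0; 40 0 0 2 0 0 0; 40 0 0 0 0 0 0")

```text
clock: 7.92
ee_pos: [0.5328, 0.0663, 0.1724]
eef_rot: [0.696, 0.718, -0.0, -0.0]
force: [0.4, -0.2, -2.7]
grip_width: 0.658
gripper_force: 30.0
```

>>> carry_out(increments="40 0 0 2 0 0 0; 40 0 0 2 0 0 0; 40 0 0 1 0 0 0; 40 0 0 0 0 0 0")

```text
clock: 8.43
ee_pos: [0.5329, 0.0664, 0.1676]
eef_rot: [0.696, 0.718, -0.0, -0.0]
force: [-0.2, -0.5, -1.4]
grip_width: 0.656
gripper_force: 30.0
```

>>> carry_out(increments="40 1 0 0 0 0 0; 40 1 0 0 0 0 0; 40 1 0 0 0 0 0; 40 1 0 0 0 0 0; 40 0 0 0 0 0 0")

```text
clock: 9.05
ee_pos: [0.5328, 0.0705, 0.1676]
eef_rot: [0.696, 0.718, 0.0, 0.0]
force: [-0.6, -1.5, -1.5]
grip_width: 0.659
gripper_force: 30.0
```

>>> carry_out(increments="40 1 0 0 0 0 0; 40 1 0 0 0 0 0; 40 1 0 0 0 0 0; 40 1 0 0 0 0 0; 40 0 0 0 0 0 0")

```text
clock: 9.68
ee_pos: [0.5327, 0.0745, 0.1677]
eef_rot: [0.696, 0.718, 0.0, 0.0]
force: [0.5, 0.2, -2.1]
grip_width: 0.658
gripper_force: 30.0
```

>>> carry_out(increments="40 0 0 2 0 0 0; 40 0 0 2 0 0 0; 40 0 0 2 0 0 0; 40 0 0 0 0 0 0")

```text
clock: 10.18
ee_pos: [0.5325, 0.0743, 0.1614]
eef_rot: [0.696, 0.718, -0.0, -0.0]
force: [0.7, -0.4, -1.2]
grip_width: 0.658
gripper_force: 30.0
```

>>> carry_out(increments="40 0 0 2 0 0 0; 40 0 0 2 0 0 0; 40 0 0 2 0 0 0; 40 0 0 0 0 0 0")

```text
clock: 10.68
ee_pos: [0.5326, 0.0744, 0.1554]
eef_rot: [0.696, 0.718, -0.0, -0.0]
force: [0.7, -0.7, -2.0]
grip_width: 0.662
gripper_force: 30.0
```

>>> carry_out(increments="40 0 0 2 0 0 0; 40 0 0 2 0 0 0; 40 0 0 0 0 0 0")

```text
clock: 11.05
ee_pos: [0.5325, 0.0744, 0.1514]
eef_rot: [0.696, 0.718, -0.0, -0.0]
force: [0.1, 0.0, -1.3]
grip_width: 0.662
gripper_force: 30.0
```

>>> carry_out(increments="40 0 0 2 0 0 0; 40 0 0 2 0 0 0; 40 0 0 0 0 0 0")

```text
clock: 11.42
ee_pos: [0.5325, 0.0744, 0.1474]
eef_rot: [0.696, 0.718, -0.0, -0.0]
force: [-0.5, 0.5, -2.1]
grip_width: 0.659
gripper_force: 30.0
```

>>> carry_out(increments="40 0 0 2 0 0 0; 40 0 0 2 0 0 0; 40 0 0 0 0 0 0")

```text
clock: 11.8
ee_pos: [0.5325, 0.0744, 0.1434]
eef_rot: [0.696, 0.718, -0.0, -0.0]
force: [-0.9, 0.8, -2.1]
grip_width: 0.66
gripper_force: 30.0
```

>>> carry_out(increments="40 0 0 2 0 0 0; 40 0 0 2 0 0 0; 40 0 0 0 0 0 0")

```text
clock: 12.18
ee_pos: [0.5326, 0.074, 0.1395]
eef_rot: [0.696, 0.718, -0.0, 0.0]
force: [0.4, -2.2, -1.7]
grip_width: 0.658
gripper_force: 30.0
```

```bash
python3 - <<'E'
from rel import *
rel(.533,.0742,.0627,np.pi/2+.03)
S=grab('side')
cv2.imwrite('pics/g3.png',cv2.resize(S['frame'][190:320,250:370],None,fx=4.5,fy=4.5,interpolation=2))
E
```

```text
clk 12.175 pos [0.5326 0.074  0.1395] F [ 0.4 -2.2 -1.7] shift now-axes [ 0.2  0.4 76.8] turn [-0.  0.  0.] shift target-axes [ 0.2  0.4 76.8]
```

View pics/g3.png

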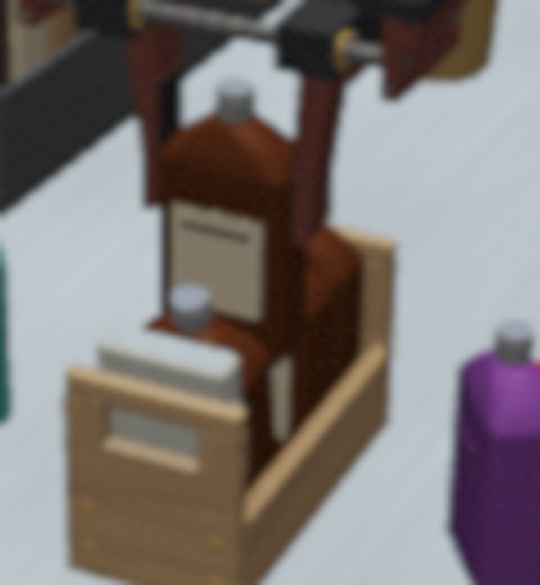

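As expected, the left flask (cap at crop (190,300)) leans back against the tin and the new flask is entering the gap. Forces are about 2 N, so I'll continue down gently.

>>> carry_out(increments="40 0 0 2 0 0 0; 40 0 0 2 0 0 0; 40 0 0 0 0 0 0")

```text
clock: 12.6
ee_pos: [0.5326, 0.0741, 0.1354]
eef_rot: [0.696, 0.718, -0.0, 0.0]
force: [0.5, -2.9, -0.9]
grip_width: 0.657
gripper_force: 30.0
```

>>> carry_out(increments="40 0 0 2 0 0 0; 40 0 0 2 0 0 0; 40 0 0 0 0 0 0")

```text
clock: 12.98
ee_pos: [0.5326, 0.0742, 0.1314]
eef_rot: [0.696, 0.718, -0.0, -0.0]
force: [1.2, -2.8, -1.7]
grip_width: 0.658
gripper_force: 30.0
```

>>> carry_out(increments="40 0 0 2 0 0 0; 40 0 0 2 0 0 0; 40 0 0 0 0 0 0")

```text
clock: 13.35
ee_pos: [0.5324, 0.075, 0.1274]
eef_rot: [0.696, 0.718, 0.0, -0.0]
force: [0.7, -0.6, -1.6]
grip_width: 0.659
gripper_force: 30.0
```

>>> carry_out(increments="40 0 0 2 0 0 0; 40 0 0 2 0 0 0; 40 0 0 0 0 0 0")

```text
clock: 13.72
ee_pos: [0.5325, 0.0747, 0.1234]
eef_rot: [0.696, 0.718, 0.0, -0.0]
force: [0.2, -0.5, -1.7]
grip_width: 0.66
gripper_force: 30.0
```

>>> carry_out(increments="40 0 0 2 0 0 0; 40 0 0 2 0 0 0; 40 0 0 0 0 0 0")

```text
clock: 14.1
ee_pos: [0.5325, 0.0744, 0.1194]
eef_rot: [0.696, 0.718, -0.0, -0.0]
force: [-0.9, 0.1, -2.4]
grip_width: 0.658
gripper_force: 30.0
```

>>> carry_out(increments="40 0 0 2 0 0 0; 40 0 0 2 0 0 0; 40 0 0 0 0 0 0")

```text
clock: 14.48
ee_pos: [0.5326, 0.0744, 0.1154]
eef_rot: [0.696, 0.718, -0.0, -0.0]
force: [0.6, -0.5, -1.1]
grip_width: 0.662
gripper_force: 30.0
```

>>> carry_out(increments="40 0 0 2 0 0 0; 40 0 0 2 0 0 0; 40 0 0 2 0 0 0; 40 0 0 0 0 0 0")

```text
clock: 14.98
ee_pos: [0.5325, 0.0744, 0.1094]
eef_rot: [0.696, 0.718, -0.0, -0.0]
force: [-0.6, -0.1, -1.6]
grip_width: 0.658
gripper_force: 30.0
```

>>> carry_out(increments="40 0 0 2 0 0 0; 40 0 0 2 0 0 0; 40 0 0 2 0 0 0; 40 0 0 0 0 0 0")

```text
clock: 15.48
ee_pos: [0.5325, 0.0744, 0.1034]
eef_rot: [0.696, 0.718, -0.0, -0.0]
force: [-0.4, -0.7, -2.3]
grip_width: 0.663
gripper_force: 30.0
```

>>> carry_out(increments="40 0 0 2 0 0 0; 40 0 0 2 0 0 0; 40 0 0 0 0 0 0")

```text
clock: 15.85
ee_pos: [0.5325, 0.0744, 0.0994]
eef_rot: [0.696, 0.718, -0.0, -0.0]
force: [-0.1, 0.6, -1.2]
grip_width: 0.661
gripper_force: 30.0
```

>>> carry_out(increments="40 0 0 2 0 0 0; 40 0 0 2 0 0 0; 40 0 0 2 0 0 0; 40 0 0 0 0 0 0")

```text
clock: 16.35
ee_pos: [0.5325, 0.0744, 0.0934]
eef_rot: [0.696, 0.718, -0.0, -0.0]
force: [0.0, -0.8, -2.1]
grip_width: 0.657
gripper_force: 30.0
```

>>> carry_out(increments="40 0 0 2 0 0 0; 40 0 0 2 0 0 0; 40 0 0 2 0 0 0; 40 0 0 0 0 0 0")

```text
clock: 16.85
ee_pos: [0.5325, 0.0743, 0.0874]
eef_rot: [0.696, 0.718, -0.0, -0.0]
force: [0.5, -0.4, -3.1]
grip_width: 0.66
gripper_force: 30.0
```

>>> carry_out(increments="40 0 0 2 0 0 0; 40 0 0 2 0 0 0; 40 0 0 2 0 0 0; 40 0 0 0 0 0 0")

```text
clock: 17.35
ee_pos: [0.5325, 0.0744, 0.0814]
eef_rot: [0.696, 0.718, -0.0, -0.0]
force: [-0.8, -0.1, -1.5]
grip_width: 0.66
gripper_force: 30.0
```

>>> carry_out(increments="40 0 0 2 0 0 0; 40 0 0 2 0 0 0; 40 0 0 2 0 0 0; 40 0 0 0 0 0 0")

```text
clock: 17.85
ee_pos: [0.5325, 0.0744, 0.0754]
eef_rot: [0.696, 0.718, -0.0, -0.0]
force: [-0.0, 0.7, -1.8]
grip_width: 0.658
gripper_force: 30.0
```

>>> carry_out(increments="40 0 0 2 0 0 0; 40 0 0 2 0 0 0; 40 0 0 2 0 0 0; 40 0 0 0 0 0 0")

```text
clock: 18.35
ee_pos: [0.5325, 0.0744, 0.0694]
eef_rot: [0.696, 0.718, -0.0, -0.0]
force: [-0.5, -0.2, -1.4]
grip_width: 0.661
gripper_force: 30.0
```

>>> carry_out(increments="40 0 0 1 0 0 0; 40 0 0 1 0 0 0; 40 0 0 1 0 0 0; 40 0 0 0 0 0 0")

```text
clock: 18.85
ee_pos: [0.5326, 0.0744, 0.0666]
eef_rot: [0.696, 0.718, -0.0, -0.0]
force: [-0.5, 0.1, -2.1]
grip_width: 0.661
gripper_force: 30.0
```

>>> carry_out(increments="40 0 0 1 0 0 0; 40 0 0 1 0 0 0; 40 0 0 1 0 0 0; 40 0 0 0 0 0 0")

```text
clock: 19.35
ee_pos: [0.5326, 0.0744, 0.0635]
eef_rot: [0.696, 0.718, -0.0, -0.0]
force: [0.6, -0.5, -2.4]
grip_width: 0.659
gripper_force: 30.0
```

>>> carry_out(increments="40 0 0 0.5 0 0 0; 40 0 0 0.5 0 0 0; 40 0 0 0 0 0 0")

```text
clock: 19.73
ee_pos: [0.5328, 0.0744, 0.0628]
eef_rot: [0.696, 0.718, 0.0, 0.0]
force: [-0.1, -0.5, 0.3]
grip_width: 0.657
gripper_force: 30.0
```

```bash
python3 - <<'E'
from rel import *
rel(.533,.0742,.0627,np.pi/2+.03)
S=grab('side')
cv2.imwrite('pics/g4.png',cv2.resize(S['frame'][190:320,250:370],None,fx=4.5,fy=4.5,interpolation=2))
E
```

```text
clk 19.725 pos [0.5328 0.0744 0.0628] F [-0.1 -0.5  0.3] shift now-axes [-0.2  0.2  0.1] turn [0. 0. 0.] shift target-axes [-0.2  0.2  0.1]
```

View pics/g4.png

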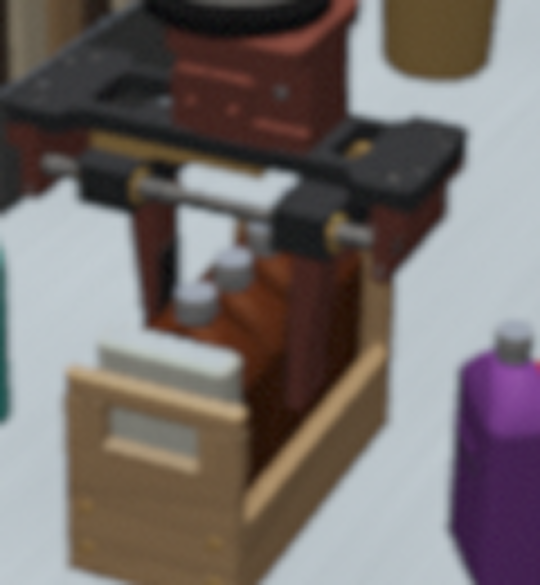

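The new flask's cap (235,262) is in line with its neighbours, and the first floor contact came at the expected height (0.0628 against 0.0627). One slight press, then release and retreat.

>>> carry_out(increments="40 0 0 0.4 0 0 0; 40 0 0 0 0 0 0")

```text
clock: 20.02
ee_pos: [0.533, 0.0745, 0.0627]
eef_rot: [0.696, 0.718, 0.0, 0.0]
force: [-0.8, -1.1, 4.7]
grip_width: 0.657
gripper_force: 30.0
```

>>> carry_out(increments="62 0 0 0 0 0 0; 70 0 0 0 0 0 0; 80 0 0 0 0 0 0; 87.8 0 0 0 0 0 0; 87.8 0 0 0 0 0 0; 87.8 0 0 -10 0 0 0; 87.8 0 0 -30 0 0 0; 87.8 0 0 -50 0 0 0; 87.8 0 0 -50 0 0 0")

```text
clock: 21.15
ee_pos: [0.5324, 0.0745, 0.2043]
eef_rot: [0.696, 0.718, 0.0, -0.0]
force: [0.2, -1.1, -0.5]
grip_width: 0.999
gripper_force: 0.0
```

>>> carry_out(increments="87.8 -50 0 -20 0 0 0; 87.8 -50 0 0 0 0 0; 87.8 -50 0 0 0 0 0; 87.8 -50 0 0 0 0 0; 87.8 -50 0 0 0 0 0; 87.8 0 0 0 0 0 0")

```text
clock: 21.9
ee_pos: [0.5395, -0.1804, 0.2225]
eef_rot: [0.699, 0.715, -0.001, 0.0]
force: [0.1, 0.5, 0.5]
grip_width: 0.997
gripper_force: 0.0
```

```bash
python3 - <<'E'
from h import *
T=grab('top');S=grab('side')
a=cv2.resize(T['frame'][225:285,240:340],None,fx=4,fy=4,interpolation=2);b=cv2.resize(S['frame'][200:320,260:350],None,fx=4,fy=4,interpolation=2)
a=cv2.copyMakeBorder(a,0,b.shape[0]-a.shape[0],0,0,0)
cv2.imwrite('pics/g5.png',np.hstack([a,b]))
E
```

```text
(no output)
```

View pics/g5.png

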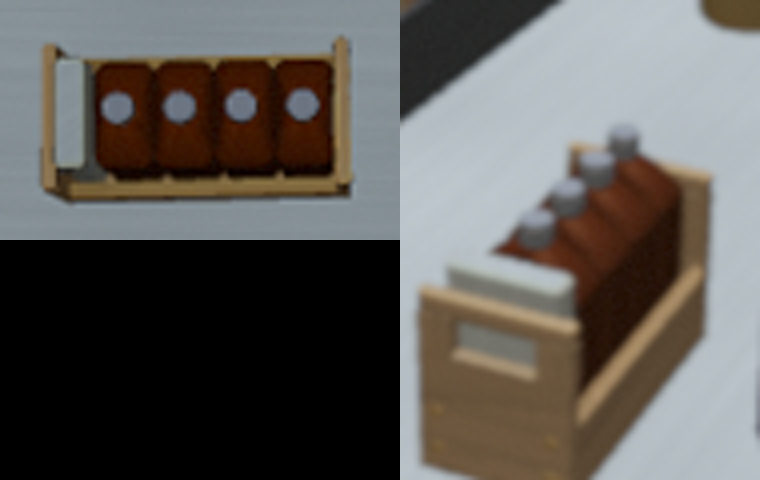

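All four caps are evenly spaced and level (top crop 117, 179, 240 and 302 at row 105). The tin is upright and the gripper is clear, so I'm handing the job in.

```bash
python3 -c "
from bench import robot
print(robot.close_job())"
```

```text
the job is handed in; nothing more can be done
None
```

The flask now stands fully home in the caddy, level with the flasks on either side of it; I released it, moved the arm clear and handed the job in at about 22 s, with forces read at the end of each move staying under 5 N and nothing toppled.

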